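# Clamp the walnut blank in the drilling jig

### The job

Clamp the walnut blank in the drilling jig: slide it along its channel until it sits against the end stop, push the hold-down strap fully forward over it, and then turn the wing nut clockwise, in short arcs between the two steel posts, until it is fully home and the strap presses on the blank. Do not push against the posts, and leave the other things on the bench where they are.

Things in the scene. Friction and masses are not known exactly. Their poses are not given: they have to be found in the camera images.
- jig: The drilling jig, fixed to the bench: white laminate plate 250 x 360 x 18 mm. Origin at bench height, directly under the clamp's stud; z up, x from the stud towards the fence, y along the fence towards the end stop. Jig coordinates elsewhere are mm in this frame. A fence 30 mm tall above the plate (face x=84.5) and a low rail 10 mm tall (face x=31.5) form the blank's channel.
- end_stop (a point): Middle of the face of the aluminium end stop that closes the channel, at jig x=58, y=100, z=32; the stop is 52 mm wide and stands 28 mm above the plate; axes as the jig's.
- posts: Two upright round steel posts either side of the stud, fixed, 16 mm diameter, at jig x=0, y=+40 and -40, tops at z=102 (7 mm above the nut at home), each with a 26 mm wide, 6 mm thick flange at its foot. Origin: half-way between them on the plate's top (z=18). Each leaves 32 mm to the stud's axis, so fingers opened wide do not fit everywhere around the nut.
- blank_center (a point): Centre of the walnut blank, a loose dark wooden bar 50 (x) x 160 (y) x 22 (z) mm, about 0.12 kg, lying on the plate in the channel with 3 mm play; its axes are near the jig's. Against the end stop its centre is at jig y=20, and the end face away from the stop, the one to push, at y=-60.
- strap_tab (a point): Centre of the upright steel tab at the rear of the hold-down strap: 10 (x) x 28 (y) x 30 (z) mm, standing on the strap's top, to grip or push. The strap is a slotted steel bar 130 x 28 x 12 mm on the stud, axes as the jig's; the tab is at its end. Tab at jig x=-102, strap drawn back; x=-62 fully forward. z=73 with the nut home.
- strap_pad (a point): Centre of the underside of the rubber pad (18 x 26 mm) under the strap's nose. With the strap fully forward it is at jig x=56, y=0, over the middle of the channel, 4 to 6 mm above the blank until the nut is turned down.
- strap (a joint): Slide of the strap along the jig's +x, m: 0 drawn back, 0.040 fully forward (end of the slot). About 2 N friction, whatever the nut's position.
- nut_wings (a point): On the axis of the steel wing nut, 20 mm above its underside; z up, x along the wings. The wings, in one plane, are 9 mm thick, about 50 mm tip to tip, tops 14 mm above this point. Hub below: 22 mm diameter, its top 10 mm below this point. The 9 mm thick web between the wings reaches from the hub to 6 mm above this point. At home this point is at jig z=81.
- wingnut (a joint): Angle of the wing nut, rad: 0 is home (hard end, strap pressed on the blank), growing anticlockwise from above as it is loosened, 4.4 at most. Clockwise from above tightens. Nut and strap go down together 1.6 mm per rad; about 0.12 N m friction, it stays where it is left. At 0 the wings lie along the jig's x.
- tumbler: Bystander: blue steel-lidded drinking tumbler, 78 mm wide, 106 mm tall. Origin at the centre of its underside.
- glue: Bystander: yellow glue bottle, 56 mm wide, 150 mm tall. Origin at the centre of its underside.
- tape: Bystander: green and black tape measure, 65 x 40 x 62 mm. Origin at the centre of its underside.
- offcut: Bystander: short dark walnut offcut, 50 x 75 x 22 mm, lying on the near left corner of the jig plate (not the blank). Origin at the centre of its underside.
- bitcase: Bystander: small black bit case, 60 x 40 x 16 mm, lying on the near right corner of the jig plate. Origin at the centre of its underside.
- square: Bystander: carpenter's try square lying flat, 110 mm wooden stock with a 130 mm steel blade. Origin at the centre of its underside.
- respirator: Bystander: round red respirator filter disc, 80 mm wide, 22 mm tall. Origin at the centre of its underside.

How it is judged (in metres and radians):
On the way, in this order (a step that is already met when the one before it is completed fails the run):
1. the blank sits against the end stop (y of blank_center in the frame of jig above 0.017 m and angle between the y axis of blank_center and the y axis of jig, either way round below 0.06 rad), for 0.2 s.
2. with the blank still there, the strap is fully forward, the nut not yet tightened (all of step 1 and value of joint strap above 0.035 m and value of joint wingnut above 1.5 rad), for 0.2 s.
3. the wing nut is home with the strap forward (value of joint strap above 0.035 m and value of joint wingnut below 0.2 rad), for 0.2 s.
At the end, for the whole second after the job is handed in: The blank is within 3 mm of the end stop and straight in its channel (within 0.06 rad), the strap is forward (joint above 0.035 m of 0.040), the wing nut is home (within 0.2 rad of its end) and the strap presses on the blank with over 2 N; everything at rest (all of step 1 and all of step 3 and contact force between strap and blank above 2 N and linear speed of blank below 0.01 m/s); the robot touches nothing.
It fails at once if the robot pushes on the template posts with more than 10 N (contact force between any of the fingers, the arm and posts above 10 N).
It fails at once if a bystander is moved by more than 30 mm (distance of any of tumbler, glue, tape, offcut, bitcase, square, respirator from where it was at the start of the episode above 0.03 m).
It also fails if it takes over 72 s, if anything falls off the work surface, if the arm or the gripper's body presses on something with over 40 N, if the wrist force passes 120 N, or if a joint passes its speed limit or range.

### The arm

A 7-joint arm with a two-finger parallel gripper is mounted at the origin on the work surface. World frame = base frame: x ahead of the robot, y to its left, z up, the work surface at z = 0. Lengths are in mm, angles in rad, forces in N, time in s.
With the tool pointing down it reaches from about 400 to 875 mm from the base axis. Payload 6.5 kg.
Tool frame: the origin (TCP) lies midway between the tips of the shut fingers; the grasp point (between the pads) lies ctrl.grip_depth behind it (ctrl.grip_depth is the distance from the TCP to the grasp point, in mm); z points along the fingers, y is the line along which they close (so a half turn about z gives the same grasp; the last joint's range is limited). The gripper opens to 88 mm and grips with 3 to 60 N. Pads are 18 mm wide; open, the fingers measure 123 mm over their backs; the gripper's body (75 mm by 187 mm) begins 45 mm behind the grasp point.
Start: joints at [1.121, 0.536, -0.004, 1.538, 0.003, 1.067, -0.071], TCP at [243.386, -602.705, 238.716] pointing down, gripper open.
Joint ranges: [-2.7, 2.7], [-0.37, 2.16], [-1.27, 1.26], [0.24, 2.4], [-1.31, 4.45], [0.19, 1.91], [-2.76, 2.76]. Speed limits (rad/s): [2.39, 2.39, 3.14, 3.14, 3.14, 3.14, 3.14].

### API

Orientations are given as a unit quaternion [x, y, z, w].
In Python, from plant import ctrl, jaws, solve_ik, telemetry, grab_frame, camera_model, ticket, finder gives the robot as it stands. Calls block until the motion is done:
- ctrl.move_ptp(position, orientation): joint-space move of the TCP to a pose.
- ctrl.move_straight(position, frame=None, speed=150, guard=None): straight line of the TCP; frame=None keeps the orientation; speed is the mean speed in mm/s. With guard (N) it stops when the force on the tool has changed by that much, and returns True; else False.
- ctrl.move_j(angles): joint-space move.
- jaws.gripper_open() and jaws.grasp(): open the fingers fully, or close them until they stop; the grip force is fixed at half the most.
- ctrl.wait(seconds).
- solve_ik(position, orientation): joint angles nearest the present ones, or None.
- telemetry.read_state(): the state.
- grab_frame(name): name is "scene" or "top" or "wrist"; returns the picture (420x560x3 uint8, blue, green, red); there is no depth.
- camera_model(name): a dict with "K" (3x3 intrinsics, pixels), "D" ([k1, k2, p1, p2, k3] as OpenCV has them; the pictures are not rectified), "camera_from_world" (4x4, takes a point from world to camera coordinates); the wrist camera has in their place "tool_from_camera" (4x4, takes a point from camera to tool coordinates, whose origin is the TCP and whose axes are the flange's). Camera axes: x right, y up, looking along -z (the intrinsics and any distortion apply to the point x, -y, -z); pixel columns grow to the right and rows downward; lengths in mm; the calibration is good to about 2 mm. A picture is of the moment at which its call begins: read the wrist's pose just before it. camera_model takes no time and is no camera call.
A pose or a line that the arm cannot do raises ctrl.IKError and nothing moves.
- ticket.hand_in(): hands the job in; it is judged then, once.
Trained networks look in the newest picture that a camera, given by its name, has taken for a name from the list of things; names that differ only in an ending like _2 or _b are one class to them, and where a whole thing is asked for, a point or a joint stands for the part that bears it (a point fixed in the world has none). Each returns a list of dicts, best first, with "conf" (0 to 1); they miss things now and then, are a little off and sometimes report something else, mostly with a low value. They report only what shows in the picture. A call takes as long as a camera call.
- finder.boxes_of(camera, thing): "pixel" ([column, row] in pixels, amid what is visible of it).
- finder.spot_point(camera, thing): "pixel" ([column, row] in pixels: a listed point, or the origin of a listed thing).
The state is a dict: "clock": time; "q": joint angles; "dq": joint speeds; "joint_torque": joint torques, N m; "position": TCP position; "eef_rot": TCP orientation; "contact_force": force on the tool from outside, world axes, zero at the start; "wrist_torque": the same for the moment, N m; "gripper_width": opening from 0.0 (shut) to 1.0 (fully open); "grasp_force": force on a finger pad.
Only numpy, scipy, OpenCV 4.12 (cv2) and the standard library are available. Lean on these libraries where they do the work, as an engineer would, in place of code of your own. Each camera call takes 0.05 s, during which the arm holds its last target. There are 200 camera calls.

## Working session

There is one attempt and no reset: what is moved stays moved. The work goes in short steps, each a Python script; the robot and the scene stay as the last script left them, time stands still between calls to the robot, and variables do not carry over. Pictures are saved under pics/ and viewed, at most 10 in all, crops included, and the job is handed in when it is done.

```bash
ls; mkdir -p pics; python3 - <<'E'
from plant import *
import cv2,numpy as np
for n in ["scene","top"]:
    cv2.imwrite(f"pics/{n}0.png",grab_frame(n))
    for t in ["end_stop","posts","blank_center","strap_tab","strap_pad","nut_wings","jig"]:
        print(n,t,[(np.round(d["pixel"],1).tolist(),round(d["conf"],2)) for d in finder.spot_point(n,t)[:2]])
    m=camera_model(n); print(m)
print(camera_model("wrist"),ctrl.grip_depth); s=telemetry.read_state();print(s["clock"],s["eef_rot"],s["position"])
E
```

```text
pics
scene end_stop [([289.7, 196.9], 0.68)]
scene posts [([249.9, 215.3], 0.89)]
scene blank_center [([261.4, 231.9], 0.93)]
scene strap_tab [([216.3, 188.0], 0.96)]
scene strap_pad [([252.0, 212.5], 0.69)]
scene nut_wings [([241.6, 195.9], 0.47)]
scene jig [([250.3, 224.7], 0.7), ([253.7, 213.7], 0.6)]
{'K': array([[509.10127939,   0.        , 277.0586889 ],
       [  0.        , 509.10127939, 210.72847697],
       [  0.        ,   0.        ,   1.        ]]), 'D': array([-0.05008679,  0.        ,  0.        ,  0.        ,  0.        ]), 'camera_from_world': array([[ 8.78478906e-01,  4.77630734e-01, -1.19871993e-02,
        -5.83009334e+02],
       [-3.41196945e-01,  6.44711908e-01,  6.84054969e-01,
         1.06286949e+02],
       [ 3.34453967e-01, -5.96837865e-01,  7.29331959e-01,
        -1.44479756e+03],
       [ 0.00000000e+00,  0.00000000e+00,  0.00000000e+00,
         1.00000000e+00]])}
top end_stop [([225.1, 221.4], 0.63), ([265.9, 291.2], 0.5)]
top posts [([267.2, 245.5], 0.49)]
top blank_center [([285.9, 220.9], 0.86)]
top strap_tab [([263.5, 290.0], 0.97), ([335.1, 179.2
[... 792 characters left out ...]
1,   0.        , 281.52322603],
       [  0.        , 323.22980291, 210.71809812],
       [  0.        ,   0.        ,   1.        ]]), 'D': array([-0.0248789,  0.       ,  0.       ,  0.       ,  0.       ]), 'tool_from_camera': array([[-2.57589930e-04,  9.65356754e-01,  2.60933463e-01,
         6.68920852e+01],
       [ 9.99999703e-01,  4.38033345e-04, -6.33374471e-04,
        -1.36396353e+00],
       [-7.25729881e-04,  2.60933222e-01, -9.65356580e-01,
        -1.46300047e+02],
       [ 0.00000000e+00,  0.00000000e+00,  0.00000000e+00,
         1.00000000e+00]])} 18.700000000000003
0.8 [9.81638515e-01 1.90750691e-01 2.74609148e-06 1.51010343e-05] [ 243.39585053 -602.70158822  238.73029245]
```

View pics/top0.png

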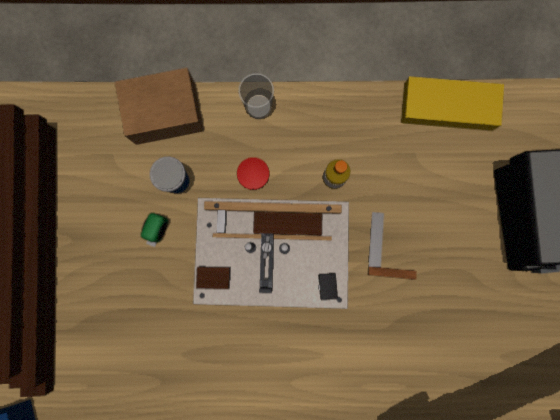

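View pics/scene0.png

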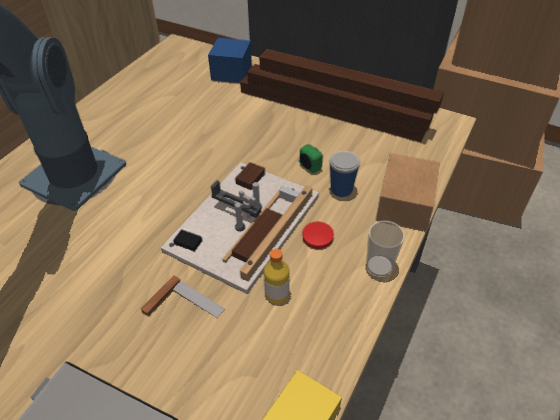

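The top view shows the jig's axes close to the world's. Fence at top, end stop at (222,221), posts at (250,247) and (285,248), tab at (264,290), and the blank centred at (287,222), to the right of the stop. Next I'll fit the jig pose and look from the wrist camera.

```bash
cat > h.py <<'E'
from plant import *
import cv2,numpy as np
from scipy.optimize import least_squares
from scipy.spatial.transform import Rotation as R
F=np.diag([1.,-1,-1])
def cam(n):
    m=camera_model(n)
    if n=="wrist":
        s=telemetry.read_state(); T=np.eye(4);T[:3,:3]=R.from_quat(s["eef_rot"]).as_matrix();T[:3,3]=s["position"]
        C=np.linalg.inv(T@m["tool_from_camera"])
    else: C=m["camera_from_world"]
    return m["K"],m["D"],C
def proj(c,P):
    P=np.atleast_2d(P)@c[2][:3,:3].T+c[2][:3,3]
    return cv2.projectPoints((P@F).reshape(-1,1,3),np.zeros(3),np.zeros(3),c[0],c[1])[0].reshape(-1,2)
def onz(c,px,z):
    u=cv2.undistortPoints(np.array([[px]],float),c[0],c[1])[0,0]
    d=c[2][:3,:3].T@(F@np.array([u[0],u[1],1])); o=-c[2][:3,:3].T@c[2][:3,3]
    return o+d*(z-o[2])/d[2]
def j2w(J,p):
    p=np.array(p,float);c,s=np.cos(J[2]),np.sin(J[2])
    return np.array([J[0]+c*p[0]-s*p[1],J[1]+s*p[0]+c*p[1],p[2]])
def w2j(J,p):
    d=np.array(p[:2])-J[:2];c,s=np.cos(J[2]),np.sin(J[2]);return np.array([c*d[0]+s*d[1],-s*d[0]+c*d[1],p[2]])
def down(a):  # tool pointing down, tool y (closing line) at world angle a
    y=np.array([np.cos(a),np.sin(a),0]);z=np.array([0,0,-1.]);return R.from_matrix(np.c_[np.cross(y,z),y,z]).as_quat()
def fit(obs,J0,loss="soft_l1"):
    # obs: (cam, pixel, jigpoint)
    f=lambda J:np.concatenate([proj(c,j2w(J,p))[0]-px for c,px,p in obs])
    r=least_squares(f,J0,x_scale=[10,10,.05],loss=loss);return r.x,f(r.x).reshape(-1,2)
def log(t=""):
    s=telemetry.read_state();print(t,round(s["clock"],1),np.round(s["position"],1),np.round(s["contact_force"],1),round(s["gripper_width"],3),round(s["grasp_force"],1))
E
python3 - <<'E'
from h import *
S,T=cam("scene"),cam("top")
obs=[(S,(289.7,196.9),(58,100,32)),(S,(249.9,215.3),(0,0,18)),(T,(222,221.4),(58,100,40)),(T,(267.2,245.5),(0,0,18)),
(T,(250,247),(0,40,102)),(T,(285,248),(0,-40,102))]
J,e=fit(obs,[600,0,0]);print(J,np.round(e,1))
for c,t,b in((S,(216.3,188),(261.4,231.9)),(T,(263.5,290),(285.9,220.9))):
    print("tab",w2j(J,onz(c,t,78)),"blank",w2j(J,onz(c,b,29)))
print(solve_ik(j2w(J,[-60,-20,380]),down(J[2])))
print(solve_ik(j2w(J,[-60,-20,380]),down(J[2]+np.pi)))
for a in (0,.5,1,1.57,2.1,2.6,3.14,-.5,-1,-1.57,-2):
  q=solve_ik(j2w(J,[0,0,85]),down(J[2]+a)); print(a,None if q is None else np.round(q,2))
E
```

```text
[ 5.37879767e+02  7.78003856e+01 -1.78108396e-02] [[-2.6 -0.8]
 [-1.7  1.2]
 [ 2.4 -0.4]
 [-0.1  1.4]
 [-2.4 -1.3]
 [-0.9 -1.7]]
tab [-90.40124266  -1.16578747  78.        ] blank [ 61.10200453 -36.19101429  29.        ]
tab [-96.80603695   4.12049364  78.        ] blank [ 61.32888018 -43.4180515   29.        ]
[ 0.44592669  0.17686663 -0.74778732  1.74917502  0.12582257  1.26440285
 -0.34997099]
[ 0.70048961  0.25222016 -1.07563912  1.7389345   0.23069964  1.28808442
  2.69676276]
0 [ 0.15  0.63 -0.5   1.9   0.44  0.72 -0.62]
0.5 [ 0.21  0.65 -0.58  1.9   0.52  0.74 -0.18]
1 [ 0.26  0.68 -0.65  1.9   0.58  0.77  0.27]
1.57 [ 0.32  0.7  -0.73  1.89  0.64  0.8   0.79]
2.1 [ 0.53  0.89 -1.08  1.88  0.95  1.    1.1 ]
2.6 [ 0.53  0.89 -1.08  1.88  0.95  1.    1.6 ]
3.14 [ 0.53  0.89 -1.08  1.88  0.95  1.    2.14]
-0.5 [ 0.1   0.62 -0.42  1.9   0.38  0.7  -1.07]
-1 [ 0.04  0.61 -0.35  1.91  0.32  0.68 -1.52]
-1.57 [-0.02  0.59 -0.27  1.91  0.24  0.67 -2.02]
-2 [-0.1   0.58 -0.16  1.92  0.14  0.65 -2.37]
```

```bash
python3 - <<'E'
from h import *
J=np.array([537.9,77.8,-.0178])
T=cam("top");print("glue",w2j(J,onz(T,(341,167),150)))
ctrl.move_ptp(j2w(J,[10,-10,250]),down(J[2]-np.pi/2)); log()
c=cam("wrist");im=grab_frame("wrist");cv2.imwrite("pics/w1.png",im)
np.savez("w1.npz",K=c[0],D=c[1],C=c[2])
for t in ["end_stop","posts","blank_center","strap_tab","strap_pad","nut_wings","jig"]:
    print(t,[(np.round(d["pixel"],1).tolist(),round(d["conf"],2)) for d in finder.spot_point("wrist",t)[:2]])
E
```

```text
glue [ 168.698815   -158.21478564  150.        ]
 3.4 [547.9  66.6 249.9] [ 1.  -0.6  0.4] 0.999 0.0
end_stop [([180.9, 140.2], 0.77)]
posts []
blank_center [([313.5, 141.1], 0.78)]
strap_tab [([269.9, 288.9], 0.59)]
strap_pad [([272.5, 176.8], 0.71), ([240.8, 30.7], 0.46)]
nut_wings [([269.5, 200.9], 0.8), ([315.3, 140.7], 0.41)]
jig [([271.6, 187.2], 0.93)]
```

View pics/w1.png

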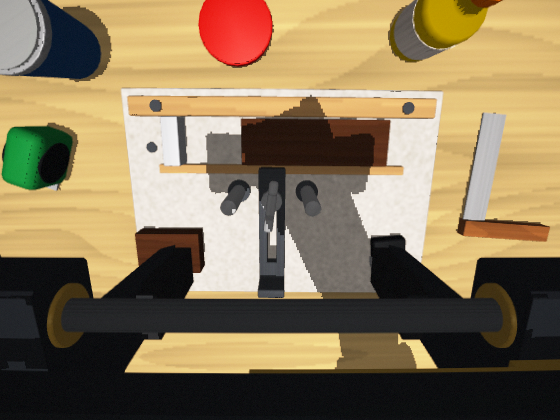

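The wrist view shows the fence at rows 97–117, the stop at (176,141), and the blank spanning columns 241–389. Post tops are near (230,208) and (313,208), the nut is near (270,200) and the tab near (271,285). I'll enlarge the centre to read off precise features.

```bash
python3 -c "
import cv2;i=cv2.imread('pics/w1.png')[85:305,110:450]
i=cv2.convertScaleAbs(cv2.resize(i,(794,514),interpolation=cv2.INTER_CUBIC),alpha=1.6,beta=25);cv2.imwrite('pics/w1c.png',i)"
```

```text
(no output)
```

View pics/w1c.png

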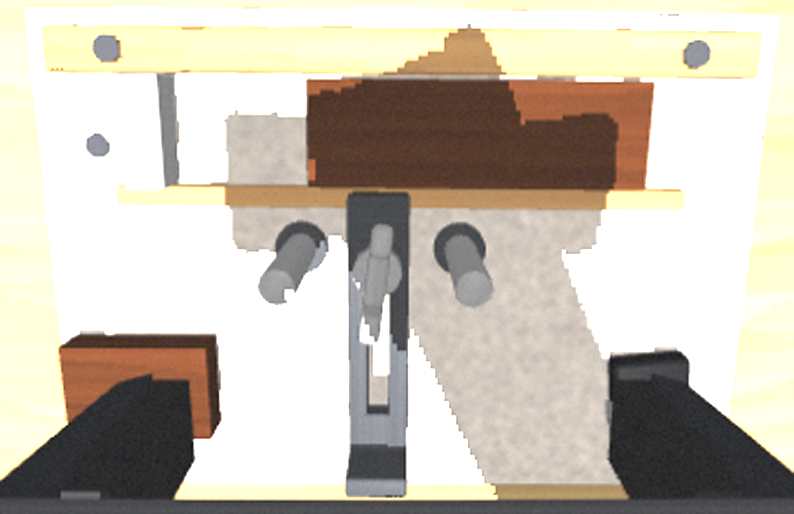

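```bash
python3 - <<'E'
from h import *
d=np.load("w1.npz");W=(d["K"],d["D"],d["C"]);S,T=cam("scene"),cam("top")
u=lambda x,y:(110+x/2.335-.3,85+y/2.335-.3)
obs=[(W,u(277,288),(0,40,102)),(W,u(474,290),(0,-40,102)),(W,(180.9,140.2),(58,100,32)),(W,(269.5,200.9),(0,0,86)),(W,u(302,245),(0,40,24)),(W,u(460,246),(0,-40,24))]
J,e=fit(obs,[538,78,0]);print(J,np.round(e,1))
print("wing tips",[np.round(w2j(J,onz(W,u(*p),100)),1) for p in((382,230),(370,332))])
print("rail",w2j(J,onz(W,u(400,187),28)),"fence foot",w2j(J,onz(W,u(400,76),18)))
print("blank corners top",[np.round(w2j(J,onz(W,u(*p),40)),1) for p in((307,80),(653,83),(648,188),(308,187))])
print("tab top",[np.round(w2j(J,onz(W,u(*p),93)),1) for p in((347,487),(406,487),(376,495),(376,478))])
print("glue",w2j(J,onz(T,(341,167),150)))
np.save("J.npy",J)
E
```

```text
[ 5.38765862e+02  7.85062668e+01 -2.02442444e-02] [[-0.7 -1.1]
 [ 0.  -2. ]
 [ 0.6  0.1]
 [ 1.2  2. ]
 [-0.7  0.7]
 [-0.2  0.3]]
wing tips [array([ 22.2,  -3. , 100. ]), array([-20.4,   2.2, 100. ])]
rail [ 30.41508872 -10.08955651  28.        ] fence foot [ 82.6826262  -10.06053827  18.        ]
blank corners top [array([80.5, 32.2, 40. ]), array([  79.6, -125.6,   40. ]), array([  31.6, -127.3,   40. ]), array([31.9, 33.3, 40. ])]
tab top [array([-95.6,  13.5,  93. ]), array([-95.5, -12.9,  93. ]), array([-99.5,   0.6,  93. ]), array([-91.1,   0.5,  93. ])]
glue [ 168.23363881 -158.52562193  150.        ]
```

```bash
python3 - <<'E'
from h import *
J=np.load("J.npy");J[0]-=1.3;np.save("J.npy",J)
o=down(J[2]-np.pi/2)
jaws.grasp();log("shut")
ctrl.move_ptp(j2w(J,[60,-162,150]),o)
ctrl.move_straight(j2w(J,[60,-162,28]),speed=150,guard=15);log("down")
g=ctrl.move_straight(j2w(J,[60,-92,28]),speed=80,guard=15);log(g)
g=ctrl.move_straight(j2w(J,[60,-70,28]),speed=25,guard=12);log(g)
print(w2j(J,telemetry.read_state()["position"]))
E
```

```text
shut 5.1 [547.7  67.6 250. ] [-0.7 -0.8 -0.7] 0.008 0.0
down 6.8 [595.1 -84.5  29. ] [-0.3  1.5  0.7] 0.003 0.0
False 7.9 [595.4 -14.4  27.8] [ 0.6  0.1 -0.6] 0.002 0.0
True 8.6 [595.4   1.1  27.7] [-0.2 -0.3  0.2] 0.003 0.3
[ 59.45004704 -76.20610884  27.72497181]
```

```bash
python3 - <<'E'
from h import *
J=np.load("J.npy");o=down(J[2]-np.pi/2)
g=ctrl.move_straight(j2w(J,[60,-66,28]),speed=20,guard=15);log(g)
print(w2j(J,telemetry.read_state()["position"]))
ctrl.move_straight(j2w(J,[60,-84,28]),speed=80)
ctrl.move_straight(j2w(J,[60,-84,150]),speed=200)
ctrl.move_ptp(j2w(J,[-128,0,150]),o)
im=grab_frame("top")
p=finder.spot_point("top","blank_center");print("blank",[(w2j(J,onz(cam("top"),d["pixel"],29)),d["conf"]) for d in p[:1]])
ctrl.move_straight(j2w(J,[-128,0,80]),speed=150,guard=15);log("down")
g=ctrl.move_straight(j2w(J,[-85,0,80]),speed=60,guard=15);log(g)
g=g or ctrl.move_straight(j2w(J,[-68,0,80]),speed=25,guard=15);log(g)
print(w2j(J,telemetry.read_state()["position"]))
E
```

```text
True 9.0 [595.    1.   27.3] [-0.4 -0.4  0.3] 0.006 0.4
[ 59.06689067 -76.34552316  27.34927743]
blank [(array([54.55682535, 20.06570462, 29.        ]), 0.86)]
down 11.6 [410.   81.2  80.2] [-0.1 -0.4 -0.3] 0.003 0.0
False 12.4 [452.6  80.4  80. ] [ 0.1  0.4 -0.1] 0.005 0.0
True 12.9 [459.8  79.4  78.8] [ 0.5  0.5 -0.4] 0.006 0.0
[-77.71126009  -0.7147662   78.78829153]
```

```bash
python3 - <<'E'
from h import *
J=np.load("J.npy");o=down(J[2]-np.pi/2)
g=ctrl.move_straight(j2w(J,[-68,0,79]),speed=20,guard=20);log(g)
print(w2j(J,telemetry.read_state()["position"]))
ctrl.move_straight(j2w(J,[-90,0,79]),speed=80)
ctrl.move_straight(j2w(J,[-90,0,190]),speed=200)
ctrl.move_ptp(j2w(J,[-50,0,190]),o);ctrl.wait(.2)
c=cam("wrist");im=grab_frame("wrist");np.savez("w2.npz",K=c[0],D=c[1],C=c[2])
i=im[100:340,100:440];i=cv2.convertScaleAbs(cv2.resize(i,None,fx=2.3,fy=2.3,interpolation=cv2.INTER_CUBIC),alpha=1.5,beta=20);cv2.imwrite("pics/w2.png",i)
for t in ["end_stop","posts","blank_center","strap_tab","nut_wings"]:
    print(t,[(np.round(d["pixel"],1).tolist(),round(d["conf"],2)) for d in finder.spot_point("wrist",t)[:2]])
E
```

```text
True 13.4 [459.5  78.8  77.1] [-0.4 -0.2 -0.8] 0.002 0.0
[-77.97191034  -1.24878488  77.13602296]
end_stop [([169.0, 70.5], 0.75)]
posts []
blank_center []
strap_tab [([281.8, 220.0], 0.64)]
nut_wings [([280.7, 141.4], 0.76)]
```

View pics/w2.png

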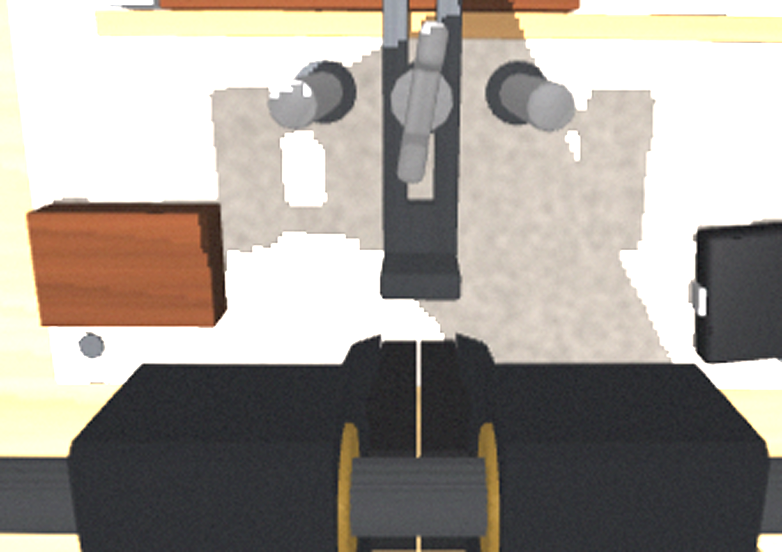

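The strap now reaches over the blank, with its tab at crop (421,280). Post tops are at crop (293,105) and (551,107). The wings run from (434,28) to (411,175), tilted slightly clockwise. I'll refit the jig pose from this.

```bash
python3 - <<'E'
from h import *
d=np.load("w2.npz");W=(d["K"],d["D"],d["C"])
u=lambda x,y:(100+x/2.3-.3,100+y/2.3-.3)
J0=np.load("J.npy")
obs=[(W,u(293,105),(0,40,102)),(W,u(551,107),(0,-40,102)),(W,u(325,92),(0,40,24)),(W,u(518,92),(0,-40,24)),(W,(169,70.5),(58,100,32))]
J,e=fit(obs,J0);print(J0,J,np.round(e,1))
for Q in(J0,J):
  print("wing tips",[np.round(w2j(Q,onz(W,u(*p),100)),1) for p in((434,28),(411,175))],"rail",w2j(Q,onz(W,u(480,37),28))[0],
  "hub",w2j(Q,onz(W,u(422,103),76)),"tab",[np.round(w2j(Q,onz(W,u(*p),93)),1) for p in((421,260),(421,297))], np.round(w2j(Q,onz(W,u(421,297),93)),1))
np.save("J2.npy",J)
E
```

```text
[ 5.37465862e+02  7.85062668e+01 -2.02442444e-02] [ 5.37521970e+02  7.84593540e+01 -3.20367284e-02] [[-0.2 -0.7]
 [ 0.2 -0.2]
 [-0.7 -0.4]
 [ 0.2  0.6]
 [ 0.6  1.1]]
wing tips [array([ 22.9,  -3.7, 100. ]), array([-22.1,   3.4, 100. ])] rail 21.774797322959174 hub [-1.0171804  -0.19520838 76.        ] tab [array([-52.2,   0.2,  93. ]), array([-65.3,   0.1,  93. ])] [-65.3   0.1  93. ]
wing tips [array([ 22.9,  -3.4, 100. ]), array([-22.2,   3.2, 100. ])] rail 21.992674850568754 hub [-1.07238986 -0.1620981  76.        ] tab [array([-52.2,  -0.4,  93. ]), array([-65.4,  -0.6,  93. ])] [-65.4  -0.6  93. ]
```

```bash
cat >> h.py <<'E'
def push_pose(J,psi,r,s,z):
    c,n=np.array([np.cos(psi),np.sin(psi)]),np.array([-np.sin(psi),np.cos(psi)])
    return j2w(J,[*(r*c+s*n),z]),down(J[2]+psi)
E
python3 - <<'E'
from h import *
J=np.load("J2.npy");J[2]=-.026;np.save("J.npy",J)
p,o=push_pose(J,-.15,25,20,150);ctrl.move_ptp(p,o)
p,o=push_pose(J,-.15,25,20,80);g=ctrl.move_straight(p,o,speed=150,guard=12);log(g)
assert not g
for psi in np.linspace(-.15,-.95,6):
    p,o=push_pose(J,psi,25,13.5,75+1.6*(psi+np.pi));ctrl.move_straight(p,o,speed=25);log(round(psi,2))
p,o=push_pose(J,-.95,25,22,78);ctrl.move_straight(p,o,speed=60)
p[2]=180;ctrl.move_straight(p,o,speed=200)
ctrl.move_ptp(j2w(J,[-50,0,190]),down(J[2]-np.pi/2));ctrl.wait(.2)
c=cam("wrist");im=grab_frame("wrist");np.savez("w3.npz",K=c[0],D=c[1],C=c[2]);log("view")
i=im[100:340,100:440];i=cv2.convertScaleAbs(cv2.resize(i,None,fx=2.3,fy=2.3,interpolation=cv2.INTER_CUBIC),alpha=1.5,beta=20);cv2.imwrite("pics/w3.png",i)
E
```

```text
False 16.9 [565.9  94.1  80.6] [-0.2  0.7  0.4] 0.002 0.0
-0.15 17.3 [565.1  87.6  80.5] [1.  2.2 1.7] 0.006 0.9
-0.31 17.6 [566.3  85.1  80.2] [0.8 5.7 1.5] 0.007 2.6
-0.47 18.0 [567.1  80.8  80. ] [ 3.1  5.4 -0.1] 0.007 3.0
-0.63 18.3 [567.3  76.1  79.8] [ 4.2  5.6 -0.1] 0.002 3.2
-0.79 18.6 [566.6  71.3  79.7] [ 5.6  4.7 -0.6] 0.005 3.3
-0.95 19.0 [565.2  66.8  79.4] [ 4.9  4.3 -2.2] 0.002 3.4
view 20.8 [488.1  79.6 189.6] [0.5 0.7 0.4] 0.004 0.0
```

View pics/w3.png

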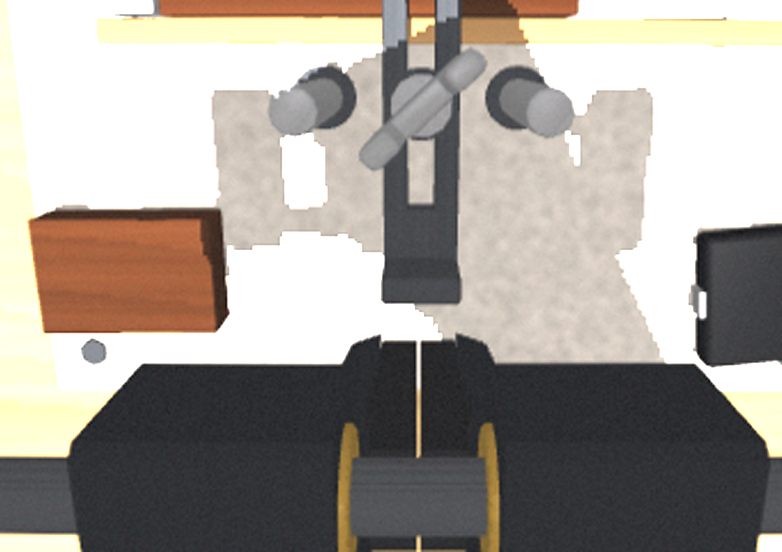

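The push worked. The wings now run from crop (370,160) to (478,57), well clear of the post line, so the open fingers can get around them. Next I'll grip and turn.

```bash
python3 - <<'E'
from h import *
J=np.load("J.npy");d=np.load("w3.npz");W=(d["K"],d["D"],d["C"])
u=lambda x,y:(100+x/2.3-.3,100+y/2.3-.3)
a,b=[w2j(J,onz(W,u(*p),98.5)) for p in((478,57),(370,160))]
th=np.arctan2(*(a-b)[[1,0]])+np.pi;print(a,b,(a+b)/2,th)
assert 2.0<th<2.5
jaws.gripper_open()
ctrl.move_ptp(j2w(J,[0,0,150]),down(J[2]+th-np.pi/2))
g=ctrl.move_straight(j2w(J,[0,0,75+1.6*th]),speed=120,guard=12);log(g);assert not g
jaws.grasp();log("grip")
for t in th-np.array([.12,.25,.5]):
    ctrl.move_ptp(j2w(J,[0,0,75+1.6*t]),down(J[2]+t-np.pi/2));log(round(t,2));print(telemetry.read_state()["wrist_torque"])
E
```

```text
[ 16.41823461 -17.421413    98.5       ] [-15.50895725  16.46181696  98.5       ] [ 0.45463868 -0.47979802 98.5       ] 2.326480922678778
False 24.6 [537.9  78.8  79.1] [ 0.6 -0.1  0.3] 0.996 0.0
grip 25.8 [537.3  78.3  78.7] [-0.9 -0.8  2.2] 0.097 30.0
2.21 26.0 [537.3  78.3  78.5] [-1.2 -0.3  1.5] 0.098 30.0
[-0.22486032  0.08622792 -0.10867105]
2.08 26.3 [537.5  78.4  78.3] [-0.6 -0.9  1.5] 0.094 30.0
[-0.1974966   0.09940702 -0.11162599]
1.83 26.6 [537.7  78.4  77.9] [ 0.3 -0.1  0.1] 0.101 30.0
[-0.16005789 -0.13767402 -0.14149561]
```

```bash
python3 - <<'E'
from h import *
J=np.load("J.npy")
for t in [1.6,1.35,1.1,.85,.6,.4,.25,.12,.04,-.03,-.1]:
    ctrl.move_ptp(j2w(J,[0,0,75+1.6*t]),down(J[2]+t-np.pi/2));log(t);z=telemetry.read_state()["wrist_torque"][2];print(round(z,2))
    if abs(z)>.7: break
s=telemetry.read_state();print(s["q"])
E
```

```text
1.6 26.9 [537.9  78.5  77.6] [ 1.1 -0.9 -1. ] 0.095 30.0
-0.16
1.35 27.2 [538.1  78.4  77.2] [ 2.8 -0.3 -1.1] 0.099 30.0
-0.18
1.1 27.5 [538.2  78.3  76.8] [ 4.  -1.  -3.3] 0.102 30.0
-0.12
0.85 27.9 [538.4  78.2  76.4] [ 5.  -1.6 -3.7] 0.099 30.0
-0.13
0.6 28.2 [538.6  78.1  76.1] [ 5.1 -2.5 -3.8] 0.098 30.0
-0.1
0.4 28.4 [538.6  77.8  75.7] [ 5.5 -3.2 -2.3] 0.097 30.0
-0.1
0.25 28.7 [538.6  77.7  75.5] [ 6.1 -2.4 -2.8] 0.097 30.0
-0.09
0.12 28.9 [538.6  77.6  75.3] [ 4.2 -3.9 -1.8] 0.098 30.0
-0.13
0.04 29.2 [538.6  77.6  75.2] [ 6.1 -4.2 -1.9] 0.097 30.0
-0.04
-0.03 29.4 [538.6  77.5  75.1] [ 5.6 -4.  -0.6] 0.097 30.0
0.23
-0.1 29.7 [538.5  77.5  75.1] [ 4.8 -3.9  1. ] 0.103 30.6
0.56
[-0.0899483   0.6020066  -0.17704393  1.91858665  0.17162989  0.63405293
 -2.06324231]
```

```bash
python3 - <<'E'
from h import *
J=np.load("J.npy")
ctrl.move_straight(j2w(J,[0.8,-.8,85]),speed=40);log()
ctrl.move_straight(j2w(J,[0.8,-.8,112]),speed=60);log()
ctrl.move_straight(j2w(J,[0,0,160]),speed=150)
ctrl.move_ptp(j2w(J,[-50,0,190]),down(J[2]-np.pi/2));ctrl.wait(.2)
c=cam("wrist");im=grab_frame("wrist");np.savez("w4.npz",K=c[0],D=c[1],C=c[2]);log("view")
i=im[20:340,90:450];i=cv2.convertScaleAbs(cv2.resize(i,None,fx=1.8,fy=1.8,interpolation=cv2.INTER_CUBIC),alpha=1.5,beta=20);cv2.imwrite("pics/w4.png",i)
E
```

```text
30.1 [535.4  77.5  81.3] [  7.8  -0.1 -30.6] 0.097 29.9
 30.7 [538.6  78.  112.6] [ 0.8 -1.  -0. ] 0.005 0.0
view 31.8 [487.8  79.6 189.2] [ 0.1  0.9 -0. ] 0.007 0.0
```

View pics/w4.png

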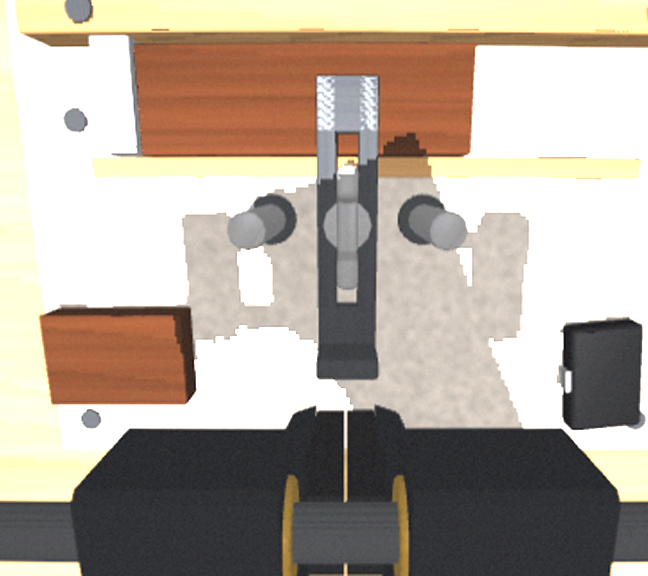

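The picture shows the wings along the jig's x axis, column 347 from row 165 to 285, so the nut is home. The strap nose is over the blank at (347,100), the blank touches the stop at column 137, and the robot is clear of everything.

```bash
python3 -c "
from h import *
print(ticket.hand_in());log()"
```

```text
the job is handed in; nothing more can be done
None
the job is handed in; nothing more can be done
```

The job is handed in at about 32 s on the robot's clock: by the last picture and the contact forces, the blank is against the end stop, the strap is fully forward and the wing nut is home, but the hand-in returned no verdict and I had no way to measure the strap's pressing force directly.

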